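# Turn the spot plate wells up in its tilting tray and light it

## Robot

A 7-joint arm with a two-finger parallel gripper is mounted at the origin on the work surface. World frame = base frame: x ahead of the robot, y to its left, z up, the work surface at z = 0. Lengths are in m, angles in degrees, forces in N, time in s.
With the tool pointing down it reaches from about 0.425 to 0.875 m from the base axis. Payload 4.7 kg.
Tool frame: the origin (TCP) lies at the very end of the fingers, on their centre line; the grasp point (between the pads) lies env.grip_point_offset behind it (env.grip_point_offset is the distance from the TCP to the grasp point, in m); z points along the fingers, y is the direction in which the jaws open and shut (so a half turn about z gives the same grasp; the last joint's range is limited). The gripper opens to 87 mm and grips with 3 to 60 N. Pads are 19 mm wide; open, the fingers measure 117 mm over their backs; the gripper's body (75 mm by 190 mm) begins 51 mm behind the grasp point.
Start: joints at [67.787, 18.392, -4.016, 83.108, 1.295, 78.541, -3.26], TCP at [0.254, -0.598, 0.223] pointing down, gripper open.
Joint ranges: [-163.93, 163.93], [-17.29, 119.83], [-79.2, 71.16], [3.27, 140.29], [-89.18, 269.18], [5.43, 117.66], [-154.24, 154.24]. Speed limits (degrees/s): [147.25, 147.25, 180, 180, 180, 180, 180].

## Interface

Orientations are given as [roll, pitch, yaw] about the fixed x, y, z axes, in that order (R = Rz(yaw) Ry(pitch) Rx(roll)).
In Python, from cell import env gives the robot as it stands.
- The arm moves only by the tool send_rows, never from a script. Its argument "plan" is a list of rows, each a list of 7 numbers: the finger opening in mm, from 0 to 87, then the shift along the tool's x, y, z in mm, then the turn, a rotation vector about the tool's x, y, z in rad. A call has 1 to 12 rows; each row shifts and turns the commanded pose from where the row before left it, along the tool's axes as they then stand; what a row does not reach is not made up. A row lasts 1/10 s, in which the tool goes at most 50 mm and 8.59 degrees, less where a joint would pass 70% of its speed; a pose out of reach is approached as far as the arm can. A call is refused whole if a number of a shift passes 50 or a number of a turn 0.15, either way. A call with a gripper value outside its range is refused whole. The fingers move at their own pace and stop on an object; "grip_force" is the grip in N (left out, the last holds). Time passes only in rows, so rows that do not move let the fingers close. It gives the time, the measured TCP pose, the force and the opening at its end, in the units of the state.
- env.get_obs(): the state, without advancing time (a new reading comes with each control period).
- env.read_camera(name): name is "scene" or "top" or "wrist"; returns the picture (384x512x3 uint8, red, green, blue); there is no depth.
- env.get_calibration(name): a dict with "fx", "fy", "cx", "cy" (pixels), "extrinsics" (4x4, takes a point from camera to world coordinates). Camera axes: x right, y down, z forward; pixel columns grow to the right and rows downward; lengths in m; the calibration is good to about 2 mm. A picture is of the moment at which its call begins: read the wrist's pose just before it. get_calibration takes no time and is no camera call; for the wrist camera it gives the pose at the moment of the call.
- env.sign_off(): hands the job in, once; it reports no verdict.
Trained networks look in the newest picture that a camera, given by its name, has taken for a name from the list of things; names that differ only in an ending like _2 or _b are one class to them, and where a whole thing is asked for, a point or a joint stands for the part that bears it (a point fixed in the world has none). Each returns a list of dicts, best first, with "confidence" (0 to 1); they miss things now and then, are a little off and sometimes report something else, mostly with a low value. They report only what shows in the picture. A call takes as long as a camera call. They do not tell look-alikes from the thing itself.
- env.regions_of(camera, query): "region" (384x512 bool, what is visible of it) and "rect" ([left, top, right, bottom] in pixels, round what is visible of it).
The state is a dict: "time_s": time; "qpos": joint angles; "joint_velocities": joint speeds; "effort": joint torques, N m; "tool_pos": TCP position; "tool_rot": TCP orientation; "force": force on the tool from outside, world axes, zero at the start; "wrist_torque": the same for the moment, N m; "grip_width": finger opening in m.
Only numpy, scipy, OpenCV 4.12 (cv2) and the standard library are available. Lean on these libraries where they do the work, as an engineer would, in place of code of your own. Each camera call takes 0.05 s, during which the arm holds its last target. There are 200 camera calls.

## Task

The porcelain spot plate has drained with its wells down: tip its tray right over by the rod handle, so that the plate slides and falls over onto the tray's other leaf with its wells up, and then bring the tray back until that leaf and the plate on it lie level. Then swing the lamp head over the middle of the plate. Do not touch the plate itself, and leave the glassware around it where it stands.

Things in the scene. Friction and masses are not known exactly. Their poses are not given: they have to be found in the camera images.
- stand: Fixed grey stand of the tilting tray: base plate 170 x 240 x 12 mm, two bearing posts. Origin at table level below the middle of the axle. x runs along the axle; the rod handle is at the -x end (towards the robot within 20 degrees). y points to the side where the plate lies at the start.
- tray (a joint): Tray angle (rad): 0 at the start, first leaf level along the stand's +y, second leaf upright; grows as the first leaf rises; 1.571: first leaf upright, second level along -y; stop at 1.96. Stiff: it stays where left; 5 to 10 N at the handle turns it. The plate slides to the corner, stands on edge, and falls over onto the second leaf only well past upright (about 1.7 to 1.85).
- tray_axle (a point): Middle of the tray's axle, 85 mm above the table; fixed. The tray is an L of 4 mm aluminium sheet: two leaves at right angles, their inner surfaces meeting on the axle line, each 130 mm long and 118 mm wide inside, with 12 mm lips along the sides and outer end.
- tray_handle (a point): Middle of the grip of the rod handle: a round steel rod, 12 mm diameter, parallel to the axle at the first leaf's outer end, sticking out 82 mm past the tray's -x side. The point is 107 mm along -x from the tray's middle and 140 mm from the axle line, level with it at joint 0, straight above it at 1.571; moves with the tray. The rod can turn in a grip from above.
- leaf_b (a point): Middle of the inner surface of the second leaf, 65 mm from the axle; moves with the tray.
- plate_center (a point): Centre of the white porcelain spot plate, 95 (x) x 100 (y) x 16 mm thick, 0.2 to 0.4 kg, loose in the tray. One broad face is flat, the other has nine round wells. Its z axis points out of the flat face: up at the start (wells down), down when the wells are up.
- lamp_head (a point): Centre of the white lamp head, a round shade of 80 mm diameter, 50 mm high, its underside 168 mm above the table, at the end of a 180 mm level swing arm (12 mm rod, 222 mm above the table, running from the head's top to the post). The point is 190 mm above the table. Moves with the lamp.
- lamp (a joint): Swing of the lamp arm about its upright post (rad), growing clockwise seen from above, which brings the head towards the tray; it reaches from -0.7 to 1.15, starts at -0.4 to -0.08 and stands over the level plate at about 0.7 to 1.1. Stiff: it stays where it is left; about 1 N at the head moves it.
- lamp_pivot (a point): On the axis of the fixed lamp post, 190 mm above the table. The post stands on a black disc foot of 110 mm diameter; its top is 240 mm above the table.
- jar: Bystander: closed glass jar, 54 mm diameter, 85 mm tall, near the tray. Origin under its centre.
- beaker: Bystander: glass beaker, 68 mm diameter, 85 mm tall, beyond the tray. Origin under its centre.
- vial: Bystander: capped vial, 34 mm diameter, 70 mm tall, near the tray. Origin under its centre.
- big_beaker: Bystander: glass beaker, 100 mm diameter, 130 mm tall, at the robot's right. Origin under its centre.
Things that resemble listed ones, but are neither listed nor needed, are in the scene too. Leave any green, purple or yellow look-alike of the part that bears plate_center alone.

How it is judged (in metres and radians):
On the way, in this order (a step that is already met when the one before it is completed fails the run):
1. the plate has fallen over: its wells face up (within 34 degrees) (angle between plate_center's own z axis and vertical above 2.55 rad), for 0.2 s.
2. the tray has been brought back so that the second leaf, with the plate on it, is level within 5 degrees (value of joint tray between 1.4808 and 1.6608 rad and angle between plate_center's own z axis and vertical above 3.03 rad and distance between plate_center and leaf_b below 0.04 m), for 0.2 s.
3. the lamp head is over the plate (within 40 mm of its centre, seen from above) (horizontal distance between lamp_head and plate_center below 0.04 m), for 0.2 s.
At the end, for the whole second after the job is handed in: The plate lies at rest on the tray's second leaf, wells up and level within 6 degrees, its centre within 40 mm of the leaf's centre, the tray within 5 degrees of level, and the lamp head at rest within 40 mm of the plate's centre seen from above (all of step 2 and horizontal distance between lamp_head and plate_center below 0.04 m and linear speed of plate below 0.03 m/s and velocity of joint lamp between -0.05 and 0.05 rad/s); the robot touches nothing.
It fails at once if the robot touches the plate (contact force between any of the fingers, the arm and plate above 0.5 N).
It fails at once if the plate leaves the tray and drops (height (world z) of plate_center below 0.045 m).
It fails at once if glassware is pushed away (30 mm) or knocked over (distance of any of jar, beaker, vial, big_beaker from where it was at the start of the episode above 0.03 m or angle between any of jar, beaker, vial, big_beaker's own z axis and vertical above 0.5 rad).
It also fails if it takes over 61 s, if anything falls off the work surface, if the arm or the gripper's body presses on something with over 40 N, if the wrist force passes 120 N, or if a joint passes its speed limit or range.

## Working session

There is one attempt and no reset: what is moved stays moved. The work goes in short steps, Python scripts to look and compute and a tool call to move; the robot and the scene stay as the last step left them, time stands still between calls to the robot, and variables do not carry over. Pictures are saved under pics/ and viewed, about 8 in all and at most 12, crops included, and the job is handed in when it is done.

Besides the shell and the picture viewer there is one more tool, called after "Emit:" by a JSON object that holds its "fn" and its "kwargs", one argument or row to a line. send_rows: Moves the arm, as the interface text tells. Its arguments: {"type":"object","properties":{"plan":{"type":"array"},"grip_force":{"type":"number"}},"required":["plan"]}

```bash
ls; mkdir -p pics
cat > h.py <<'E'
import numpy as np, cv2
from cell import env
def cal(n):
    c=env.get_calibration(n); return c,np.array(c["extrinsics"])
def ray(n,u,v,z):
    c,T=cal(n); d=T[:3,:3]@np.array([(u-c["cx"])/c["fx"],(v-c["cy"])/c["fy"],1]); o=T[:3,3]
    return o+d*(z-o[2])/d[2]
def proj(n,p):
    c,T=cal(n); q=T[:3,:3].T@(np.array(p)-T[:3,3]); return c["fx"]*q[0]/q[2]+c["cx"],c["fy"]*q[1]/q[2]+c["cy"]
def save(n,f,s=1.5):
    im=env.read_camera(n); cv2.imwrite("pics/"+f,cv2.resize(im[:,:,::-1],None,fx=s,fy=s)); return im
E
python3 - <<'E'
from h import *
o=env.get_obs();print(o["tool_pos"],o["tool_rot"],o["grip_width"],env.grip_point_offset)
for n in("top","scene"):
    save(n,n+"0.png"); print(n,cal(n)[1][:3].round(3).tolist(),cal(n)[0]["fx"])
    for q in("stand","tray","plate_center","lamp","jar","beaker","vial","big_beaker"):
        for r in env.regions_of(n,q)[:3]:
            m=r["region"]; ys,xs=np.nonzero(m); print(q,round(r["confidence"],2),np.round(r["rect"]),xs.mean().round(1),ys.mean().round(1),len(xs))
E
```

```text
pics
[ 0.25391046 -0.59775721  0.22145076] [-1.79890146e+02  4.87252757e-03  2.30180094e+01] 0.08739608985529332 0.0187
top [[-0.008, -0.977, 0.214, 0.114], [-1.0, 0.008, -0.002, -0.059], [-0.0, -0.214, -0.977, 1.879]] 473.68513374840455
stand 0.89 [181. 148. 247. 207.] 216.4 180.2 2216
stand 0.67 [176. 148. 226. 209.] 202.1 174.2 845
tray 0.73 [180. 153. 222. 202.] 204.4 173.8 675
tray 0.58 [261. 142. 294. 206.] 278.6 174.6 1076
plate_center 0.96 [189. 157. 217. 188.] 200.6 172.2 628
plate_center 0.91 [178. 231. 200. 261.] 189.2 245.2 604
plate_center 0.68 [297. 180. 329. 217.] 313.1 199.4 594
lamp 0.7 [268. 141. 291. 209.] 281.4 186.7 532
jar 0.53 [226. 204. 238. 220.] 230.4 211.6 174
beaker 0.5 [196. 130. 216. 150.] 205.2 139.4 274
vial 0.29 [262. 141. 294. 205.] 278.7 174.2 1131
big_beaker 0.94 [345. 154. 380. 182.] 363.4 167.4 675
scene [[-0.823, 0.367, -0.433, 0.957], [0.567, 0.562, -0.602, 0.6], [0.022, -0.742, -0.671, 0.88]] 367.5480837628526
stand 0.88 [214. 208. 331. 317.] 258.6 262.9 4508
tray 0.94 [232. 208. 329. 300.] 263.1 248.7 2788
plate_center 0.98 [198. 170. 234. 199.] 214.7 185.1 545
plate_center 0.95 [325. 281. 373. 327.] 348.3 303.9 1193
plate_center 0.71 [243. 247. 291. 289.] 266.6 265.1 1217
lamp 0.59 [185. 149. 254. 183.] 226.7 165.3 798
jar 0.54 [277. 216. 289. 244.] 284.3 227.6 290
beaker 0.79 [202. 280. 230. 318.] 216.6 298.1 799
vial 0.48 [298. 308. 310. 334.] 302.2 319.7 256
vial 0.31 [215. 208. 330. 316.] 258.6 262.8 4458
vial 0.15 [177. 149. 252. 243.] 208.8 196.5 1766
big_beaker 0.79 [145. 136. 175. 177.] 161.0 154.5 971
```

Run:
```python
import cv2
a=cv2.imread("pics/top0.png")[150:420,220:600]; b=cv2.imread("pics/scene0.png")[170:530,180:600]
a=cv2.resize(a,(800,568)); b=cv2.resize(b,(700,600))
cv2.imwrite("pics/a.png",a);cv2.imwrite("pics/b.png",b)
```

```text
(no output)
```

View pics/a.png

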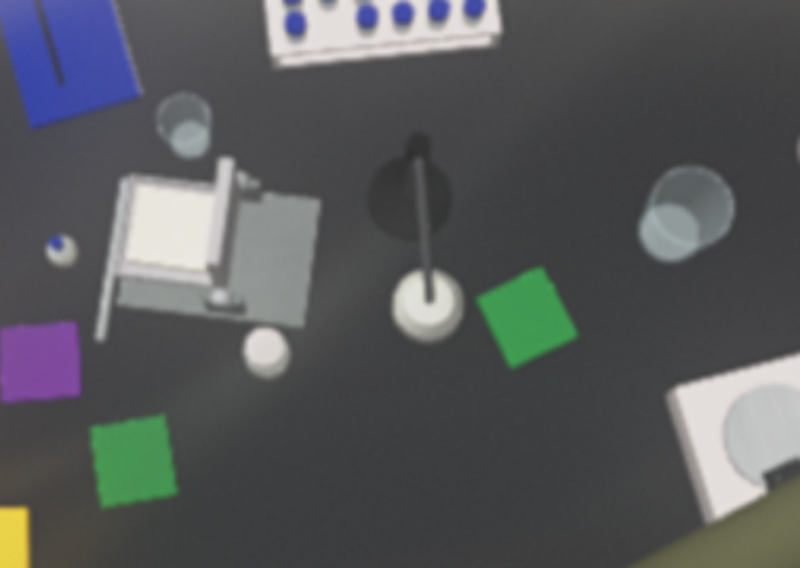

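View pics/b.png

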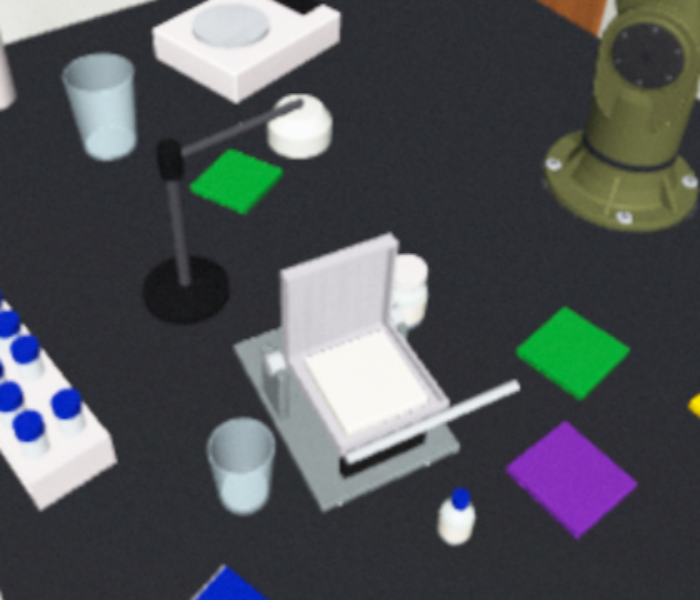

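The top crop shows the tray left of centre. The white plate is at (170,228), the handle rod runs from (127,180) to (100,340), and the base corners are at (320,198), (305,326) and (118,304). The lamp foot is at (410,197) and its head at (430,298). The jar is at (266,352), the vial at (62,248) and the beaker at (187,125).

Run:
```python
from h import *
from scipy.optimize import least_squares
A=lambda u,v:((u/2.1053+220)/1.5,(v/2.1037+150)/1.5)
B=lambda u,v:((u*.6+180)/1.5,(v*.6+170)/1.5)
# stand-frame points -> pixels
P=[("top",(.085,-.12,.012),A(320,198)),("top",(-.085,-.12,.012),A(305,326)),("top",(-.085,.12,.012),A(118,304)),
("top",(-.148,.140,.091),A(100,340)),("scene",(-.148,.140,.085),B(518,386)),("scene",(.085,.12,.012),B(325,508)),("scene",(-.085,.12,.012),B(458,447)),("scene",(.085,-.12,.012),B(235,348))]
W=lambda s,p:np.array([s[0]+np.cos(s[2])*p[0]-np.sin(s[2])*p[1],s[1]+np.sin(s[2])*p[0]+np.cos(s[2])*p[1],p[2]])
f=lambda s:np.concatenate([np.array(proj(c,W(s,p)))-q for c,p,q in P])
r=least_squares(f,[.5,.2,0],loss="soft_l1");s=r.x
print("stand",s.round(4),r.fun if 0 else f(s).round(1))
print("handle",W(s,(-.107,.14,.085)),"tip",W(s,(-.148,.14,.085)),"axle",W(s,(0,0,.085)),"leafB",W(s,(0,-.065,.085)))
for n,q,z in(("jar",(266,352),.08),("vial",(62,246),.05),("lampfoot",(410,197),.0),("lamphead",(428,298),.215),("lamptop",(418,145),.24),("lampheadtop",(431,298),.222)):
    print(n,ray("top",*A(*q),z).round(3))
for n,q,z in(("beaker",(190,138),.0),("bigb",(669,232),0),):print(n,ray("top",*A(*q),z).round(3))
print("scene lamp post top",ray("scene",*B(171,150),.24),"head c",ray("scene",*B(300,132),.19),"foot",ray("scene",*B(187,292),0),"jar",ray("scene",*B(408,300),.04))
```

```text
stand [ 0.5689  0.0911 -0.1088] [ 0.  -0.9  0.4 -0.8  0.2  0.2 -4.4  0.2  4.1  2.8 -0.5 -0.4  0.8 -2.2
 -2.1 -1.2]
handle [0.47768594 0.24186373 0.085     ] tip [0.43692837 0.24631578 0.085     ] axle [0.56885112 0.09107278 0.085     ] leafB [0.56179298 0.02645712 0.085     ]
jar [0.423 0.029 0.08 ]
vial [0.566 0.287 0.05 ]
lampfoot [ 0.64  -0.154  0.   ]
lamphead [ 0.461 -0.162  0.215]
lamptop [ 0.635 -0.153  0.24 ]
lampheadtop [ 0.459 -0.165  0.222]
beaker [0.723 0.133 0.   ]
bigb [ 0.59  -0.489  0.   ]
scene lamp post top [ 0.64016412 -0.14367822  0.24      ] head c [ 0.46752638 -0.14769939  0.19      ] foot [ 0.63822568 -0.1517821   0.        ] jar [0.43389332 0.04254085 0.04      ]
```

```bash
cat > fit.py <<'E'
from h import *
from scipy.optimize import least_squares
A=lambda u,v:((u/2.1053+220)/1.5,(v/2.1037+150)/1.5)
B=lambda u,v:((u*.6+180)/1.5,(v*.6+170)/1.5)
P=[("top",(.085,-.12,.012),A(320,198)),("top",(-.085,-.12,.012),A(305,326)),
("top",(-.148,.140,.088),A(100,340)),("scene",(-.148,.140,.085),B(518,386)),("scene",(.085,.12,.012),B(325,508)),("scene",(-.085,.12,.012),B(458,447)),("scene",(.085,-.12,.012),B(235,348)),
("scene",(.055,.045+.065,.1),B(350,430)) ][:7]
W=lambda s,p:np.array([s[0]+np.cos(s[2])*p[0]-np.sin(s[2])*p[1],s[1]+np.sin(s[2])*p[0]+np.cos(s[2])*p[1],p[2]])
f=lambda s:np.concatenate([np.array(proj(c,W(s,p)))-q for c,p,q in P])
E
python3 - <<'E'
from fit import *
r=least_squares(f,[.5,.2,0],loss="soft_l1");s=r.x
print("stand",s.round(4));print(f(s).reshape(-1,2).round(1))
print("handle",W(s,(-.107,.14,.085)),"axle",W(s,(0,0,.085)))
# draw
for n in("top","scene"):
    im=env.read_camera(n)[:,:,::-1].copy(); K=4; im=cv2.resize(im,None,fx=K,fy=K)
    def L(a,b,c):
        cv2.line(im,*[tuple(int(K*t) for t in proj(n,W(s,p))) for p in(a,b)],c,1)
    z=.012;c=[(.085,.12,z),(-.085,.12,z),(-.085,-.12,z),(.085,-.12,z)]
    for i in range(4):L(c[i],c[(i+1)%4],(0,0,255))
    L((-.145,.14,.085),(.06,.14,.085),(255,0,0))
    c=[(.059,0,.085),(.059,.13,.085),(-.059,.13,.085),(-.059,0,.085),(-.059,0,.215),(.059,0,.215)]
    for i in range(6):L(c[i],c[(i+1)%6],(0,200,0))
    u,v=[int(K*t) for t in proj(n,W(s,(0,.05,.085)))]
    cv2.imwrite(f"pics/ov_{n}.png",im[v-250:v+250,u-200:u+200])
a=[cv2.imread(f"pics/ov_{n}.png") for n in("top","scene")];cv2.imwrite("pics/ov.png",np.hstack(a))
E
```

```text
stand [ 0.5688  0.0908 -0.1071]
[[ 0.1 -1. ]
 [ 0.5 -0.9]
 [-4.1  0.4]
 [ 4.   2.6]
 [-0.5 -0.4]
 [ 0.8 -2.3]
 [-2.2 -1.2]]
handle [0.47741861 0.2414078  0.085     ] axle [0.5688418  0.09077314 0.085     ]
```

View pics/ov.png

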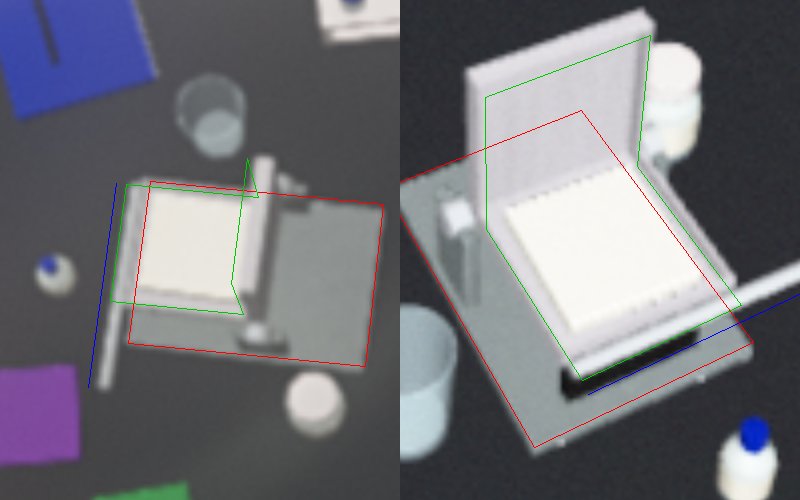

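The overlay shows that the base fits, but the tray sits about 16 mm further towards stand -y than the base centre. I'll refit using the tray's own features, keeping the yaw.

Run:
```python
from fit import *
import fit
s0=np.array([.5688,.0908,-.1071])
us,vs=[int(4*t) for t in proj("scene",W(s0,(0,.05,.085)))]
ut,vt=[int(4*t) for t in proj("top",W(s0,(0,.05,.085)))]
S=lambda u,v:((u-400+us-200)/4,(v+vs-250)/4)
T=lambda u,v:((u+ut-200)/4,(v+vt-250)/4)
fit.P[:]=[("top",(-.145,.140,.088),T(104,388)),("top",(-.145,.134,.085),T(110,388)),("scene",(-.145,.14,.088),B(518,385)),
("scene",(.063,-.004,.219),S(467,70)),("scene",(-.063,-.004,.219),S(645,9)),("top",(-.063,0,.219),T(247,283)),("top",(.063,0,.219),T(262,157))]
r=least_squares(f,s0,loss="soft_l1");s=r.x
print(s);print(f(s).reshape(-1,2).round(1))
r2=least_squares(lambda q:f([*q,-.107]),s0[:2],loss="soft_l1");s=[*r2.x,-.107];print(s);print(f(s).reshape(-1,2).round(1))
print("handle",W(s,(-.107,.14,.085)),"axle",W(s,(0,0,.085)),"leafB",W(s,(0,-.065,.085)))
R=np.array([np.hypot(*(W(s,(-.107,.14,0))[:2]))]);print(R)
```

```text
[ 0.5656448   0.07534525 -0.12501448]
[[-0.5 -0.3]
 [-0.3  0. ]
 [-0.  -0.7]
 [ 0.   0.6]
 [-0.5  0.3]
 [-0.1  1.7]
 [ 0.8 -0.1]]
[np.float64(0.5669282011209157), np.float64(0.07645129875941178), -0.107]
[[-0.2  0.1]
 [-0.   0.4]
 [ 0.1 -1.3]
 [-0.   1.4]
 [-0.8  0.4]
 [-0.1  1.4]
 [ 0.2 -0.5]]
handle [0.47549157 0.2270778  0.085     ] axle [0.5669282 0.0764513 0.085    ] leafB [0.55998646 0.01182304 0.085     ]
[0.52693127]
```

```bash
cat > plan.py <<'E'
from h import *
from scipy.spatial.transform import Rotation as R
def rows(wps,op,st=40,dr=.1,start=None):
    """wps: list of (x,y,z,yawdeg) tool down"""
    if start is None:
        o=env.get_obs(); p=np.array(o["tool_pos"]); yaw=o["tool_rot"][2]
    else: p,yaw=np.array(start[:3]),start[3]
    out=[]
    for x,y,z,w in wps:
        d=np.array([x,y,z])-p; dw=np.radians(w-yaw); n=max(1,int(np.ceil(max(np.linalg.norm(d)*1000/st,abs(dw)/dr))))
        for i in range(n):
            q=R.from_euler("xyz",[180,0,yaw+np.degrees(dw)*i/n],degrees=True).inv().apply(d*1000/n)
            out.append([op]+[round(float(t),1) for t in q]+[0,0,round(-dw/n,4)])
        p=np.array([x,y,z]);yaw=w
    for i in range(0,len(out),12):print(str(out[i:i+12]).replace(" ",""))
E
python3 - <<'E'
from plan import *
rows([(.254,-.598,.30,23),(.47,-.35,.34,70),(.52,-.08,.34,121),(.47,.226,.2,173.4)],87,45,.14)
E
```

```text
[[87,-0.0,-0.2,-38.7,0,0,np.float64(0.0002)],[87,-0.0,-0.2,-38.7,0,0,np.float64(0.0002)],[87,37.0,-18.0,-5.0,0,0,np.float64(-0.1025)],[87,38.6,-14.1,-5.0,0,0,np.float64(-0.1025)],[87,39.9,-10.1,-5.0,0,0,np.float64(-0.1025)],[87,40.7,-5.9,-5.0,0,0,np.float64(-0.1025)],[87,41.1,-1.8,-5.0,0,0,np.float64(-0.1025)],[87,41.0,2.5,-5.0,0,0,np.float64(-0.1025)],[87,40.6,6.6,-5.0,0,0,np.float64(-0.1025)],[87,39.7,10.8,-5.0,0,0,np.float64(-0.1025)],[87,38.7,-6.5,-0.0,0,0,np.float64(-0.1272)],[87,39.2,-1.5,-0.0,0,0,np.float64(-0.1272)]]
[[87,39.1,3.5,0.0,0,0,np.float64(-0.1272)],[87,38.3,8.4,0.0,0,0,np.float64(-0.1272)],[87,36.9,13.2,0.0,0,0,np.float64(-0.1272)],[87,35.0,17.8,0.0,0,0,np.float64(-0.1272)],[87,32.4,22.1,0.0,0,0,np.float64(-0.1272)],[87,36.0,14.3,17.5,0,0,np.float64(-0.1143)],[87,34.1,18.4,17.5,0,0,np.float64(-0.1143)],[87,31.8,22.1,17.5,0,0,np.float64(-0.1143)],[87,29.1,25.6,17.5,0,0,np.float64(-0.1143)],[87,26.0,28.8,17.5,0,0,np.float64(-0.1143)],[87,22.5,31.5,17.5,0,0,np.float64(-0.1143)],[87,18.8,33.9,17.5,0,0,np.float64(-0.1143)]]
[[87,14.8,35.8,17.5,0,0,np.float64(-0.1143)]]
```

Emit:
{"fn": "send_rows", "kwargs": {
  "plan": [
    [87, 0, 0, -39, 0, 0, 0],
    [87, 0, 0, -39, 0, 0, 0],
    [87, 37, -18, -5, 0, 0, -0.1],
    [87, 38.6, -14, -5, 0, 0, -0.1],
    [87, 40, -10, -5, 0, 0, -0.1],
    [87, 40.7, -6, -5, 0, 0, -0.1],
    [87, 41, -2, -5, 0, 0, -0.1],
    [87, 41, 2.5, -5, 0, 0, -0.1],
    [87, 40.6, 6.6, -5, 0, 0, -0.1],
    [87, 39.7, 10.8, -5, 0, 0, -0.1]
  ]
}}

```text
time_s: 2.0
tool_pos: [0.4732, -0.3506, 0.3411]
tool_rot: [180.0, 0.0, 69.1]
force: [0.6, -0.6, 0.6]
grip_width: 0.0869
```

```bash
sed -i 's/round(-dw\/n,4)/round(float(-dw\/n),4)/' plan.py
python3 - <<'E'
from plan import *
o=env.get_obs();print(o["time_s"],o["tool_pos"],o["tool_rot"],o["qpos"])
rows([(.52,-.08,.34,121),(.47,.226,.24,173.4)],87,45,.14)
E
```

```text
2.0 [ 0.47318138 -0.35063397  0.34108384] [1.79965040e+02 2.81047957e-02 6.90850960e+01] [ 50.85703303  10.23896278 -19.83308591  80.29369063   3.47885631
  90.02334268  10.40460509]
[[87,38.5,-7.6,0.2,0,0,-0.1294],[87,39.2,-2.5,0.2,0,0,-0.1294],[87,39.2,2.6,0.2,0,0,-0.1294],[87,38.5,7.6,0.2,0,0,-0.1294],[87,37.2,12.5,0.2,0,0,-0.1294],[87,35.3,17.2,0.2,0,0,-0.1294],[87,32.8,21.6,0.2,0,0,-0.1294],[87,36.0,14.3,12.5,0,0,-0.1143],[87,34.1,18.4,12.5,0,0,-0.1143],[87,31.8,22.1,12.5,0,0,-0.1143],[87,29.1,25.6,12.5,0,0,-0.1143],[87,26.0,28.8,12.5,0,0,-0.1143]]
[[87,22.5,31.5,12.5,0,0,-0.1143],[87,18.8,33.9,12.5,0,0,-0.1143],[87,14.8,35.8,12.5,0,0,-0.1143]]
```

Emit:
{"fn": "send_rows", "kwargs": {
  "plan": [
    [87, 38.5, -7.6, 0, 0, 0, -0.13],
    [87, 39, -2.5, 0, 0, 0, -0.13],
    [87, 39, 2.6, 0, 0, 0, -0.13],
    [87, 38.5, 7.6, 0, 0, 0, -0.13],
    [87, 37, 12.5, 0, 0, 0, -0.13],
    [87, 35.3, 17, 0, 0, 0, -0.13],
    [87, 33, 21.6, 0, 0, 0, -0.13],
    [87, 36, 14.3, 12.5, 0, 0, -0.114],
    [87, 34, 18.4, 12.5, 0, 0, -0.114],
    [87, 31.8, 22, 12.5, 0, 0, -0.114],
    [87, 29, 25.6, 12.5, 0, 0, -0.114],
    [87, 26, 28.8, 12.5, 0, 0, -0.114]
  ]
}}

```text
time_s: 3.2
tool_pos: [0.488, 0.1107, 0.2778]
tool_rot: [-180.0, 0.1, 153.9]
force: [0.4, 0.4, -0.5]
grip_width: 0.0873
```

Emit:
{"fn": "send_rows", "kwargs": {
  "plan": [
    [60, 22.5, 31.5, 12.5, 0, 0, -0.114],
    [60, 18.8, 34, 12.5, 0, 0, -0.114],
    [60, 14.8, 36, 12.5, 0, 0, -0.114],
    [60, 0, 0, 0, 0, 0, 0]
  ]
}}

```text
time_s: 3.6
tool_pos: [0.4665, 0.2304, 0.2395]
tool_rot: [179.9, -0.2, 173.9]
force: [0.1, 0.0, 0.1]
grip_width: 0.064
```

Run:
```python
from plan import *
o=env.get_obs();print(o["time_s"],o["tool_pos"],o["tool_rot"],o["qpos"].round(1),o["grip_width"])
c,T=cal("wrist");print(T.round(3),proj("wrist",(.475,.226,.085)))
save("wrist","w1.png")
```

```text
3.6 [0.46652648 0.23044969 0.23950582] [ 1.79865159e+02 -1.61116912e-01  1.73928839e+02] [ 20.6   5.8 -52.3  98.4   4.4  78.1  51.5] 0.0639969010420166
[[ 0.107  0.964  0.243  0.4  ]
 [ 0.994 -0.104 -0.024  0.238]
 [ 0.002  0.245 -0.97   0.4  ]
 [ 0.     0.     0.     1.   ]] (np.float64(250.0391929278703), np.float64(191.9468063741376))
```

View pics/w1.png

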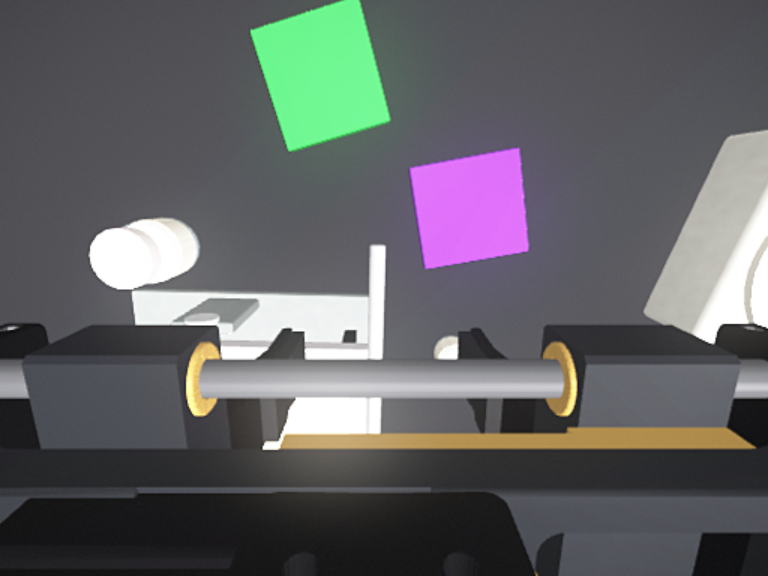

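The wrist view shows the rod running vertically at column about 377, with its tip at (377,245). The gripper is aligned with it and the rod lies between the fingers.

Run:
```python
from plan import *
print("tip",ray("wrist",377/1.5,246/1.5,.091),"rod lower",ray("wrist",375/1.5,425/1.5,.091), "vial cap top", ray("wrist",447/1.5,347/1.5,.07), "jar", ray("wrist",125/1.5,258/1.5,.085))
```

```text
tip [0.4433028 0.2279128 0.091    ] rod lower [0.59391466 0.20886227 0.091     ] vial cap top [0.53920182 0.27715711 0.07      ] jar [0.43144453 0.03262732 0.085     ]
```

Emit:
{"fn": "send_rows", "kwargs": {
  "plan": [
    [55, -5, -2.5, 20, 0, 0, 0.005],
    [55, -5, -3, 30, 0, 0, 0.005],
    [55, 0, 0, 40, 0, 0, 0],
    [55, 0, 0, 40, 0, 0, 0],
    [55, 0, 0, 30, 0, 0, 0],
    [55, 0, 0, 14, 0, 0, 0],
    [55, 0, 0, 0, 0, 0, 0]
  ]
}}

```text
time_s: 4.35
tool_pos: [0.4786, 0.2161, 0.0652]
tool_rot: [-179.9, -0.2, 172.6]
force: [-0.0, 0.0, 0.1]
grip_width: 0.0551
```

Emit:
{"fn": "send_rows", "kwargs": {
  "plan": [
    [0, 0, 0, 0, 0, 0, 0],
    [0, 0, 0, 0, 0, 0, 0],
    [0, 0, 0, 0, 0, 0, 0],
    [0, 0, 0, 0, 0, 0, 0],
    [0, 0, 0, 0, 0, 0, 0],
    [0, 0, 0, 0, 0, 0, 0]
  ],
  "grip_force": 25
}}

```text
time_s: 4.95
tool_pos: [0.4804, 0.2235, 0.0675]
tool_rot: [179.4, 0.2, 172.8]
force: [4.7, 17.0, -8.8]
grip_width: 0.0151
```

Emit:
{"fn": "send_rows", "kwargs": {
  "plan": [
    [0, 0, 3, 0, 0, 0, 0],
    [0, 0, 3, 0, 0, 0, 0],
    [0, 0, 0, 0, 0, 0, 0],
    [0, 0, 0, 0, 0, 0, 0]
  ]
}}

```text
time_s: 5.35
tool_pos: [0.4806, 0.2253, 0.0673]
tool_rot: [179.8, 0.1, 172.7]
force: [1.8, 5.4, 1.7]
grip_width: 0.0113
```

Run:
```python
import numpy as np
for a,b,d in((0,.72,.06),(.72,1.44,.06),(1.44,1.62,.045),(1.62,1.86,.02),(1.86,1.571,-.029)):
    t=np.arange(a,b+d/2,d);print([[round(float(v),1) for v in(140*(np.cos(y)-np.cos(x)),-140*(np.sin(y)-np.sin(x)))] for x,y in zip(t,t[1:])])
```

```text
[[-0.3, -8.4], [-0.8, -8.4], [-1.3, -8.3], [-1.8, -8.2], [-2.2, -8.1], [-2.7, -7.9], [-3.2, -7.8], [-3.7, -7.6], [-4.1, -7.3], [-4.5, -7.1], [-4.9, -6.8], [-5.3, -6.5]]
[[-5.7, -6.1], [-6.1, -5.8], [-6.4, -5.4], [-6.7, -5.0], [-7.0, -4.6], [-7.3, -4.2], [-7.5, -3.7], [-7.7, -3.3], [-7.9, -2.8], [-8.1, -2.3], [-8.2, -1.8], [-8.3, -1.3]]
[[-6.3, -0.7], [-6.3, -0.4], [-6.3, -0.1], [-6.3, 0.2]]
[[-2.8, 0.2], [-2.8, 0.2], [-2.8, 0.3], [-2.8, 0.3], [-2.8, 0.4], [-2.8, 0.4], [-2.8, 0.5], [-2.7, 0.6], [-2.7, 0.6], [-2.7, 0.7], [-2.7, 0.7], [-2.7, 0.8]]
[[3.9, -1.1], [3.9, -1.0], [4.0, -0.9], [4.0, -0.8], [4.0, -0.6], [4.0, -0.5], [4.0, -0.4], [4.0, -0.3], [4.1, -0.2], [4.1, -0.1]]
```

Emit:
{"fn": "send_rows", "kwargs": {
  "plan": [
    [0, 0, -0.3, -8.4, 0, 0, 0],
    [0, 0, -0.8, -8.4, 0, 0, 0],
    [0, 0, -1.3, -8.3, 0, 0, 0],
    [0, 0, -1.8, -8.2, 0, 0, 0],
    [0, 0, -2.2, -8.1, 0, 0, 0],
    [0, 0, -2.7, -7.9, 0, 0, 0]
  ]
}}

```text
time_s: 5.95
tool_pos: [0.4795, 0.2173, 0.1159]
tool_rot: [179.7, 0.1, 172.7]
force: [4.2, 8.7, -6.7]
grip_width: 0.0112
```

Emit:
{"fn": "send_rows", "kwargs": {
  "plan": [
    [0, 0, -3.2, -7.8, 0, 0, 0],
    [0, 0, -3.7, -7.6, 0, 0, 0],
    [0, 0, -4.1, -7.3, 0, 0, 0],
    [0, 0, -4.5, -7.1, 0, 0, 0],
    [0, 0, -4.9, -6.8, 0, 0, 0],
    [0, 0, -5.3, -6.5, 0, 0, 0]
  ]
}}

```text
time_s: 6.55
tool_pos: [0.4765, 0.1936, 0.16]
tool_rot: [179.5, 0.2, 172.8]
force: [5.0, 10.7, -0.8]
grip_width: 0.0109
```

Emit:
{"fn": "send_rows", "kwargs": {
  "plan": [
    [0, 0, -5.7, -6.1, 0, 0, 0],
    [0, 0, -6.1, -5.8, 0, 0, 0],
    [0, 0, -6.4, -5.4, 0, 0, 0],
    [0, 0, -6.7, -5.0, 0, 0, 0],
    [0, 0, -7.0, -4.6, 0, 0, 0],
    [0, 0, -7.3, -4.2, 0, 0, 0]
  ]
}}

```text
time_s: 7.15
tool_pos: [0.4718, 0.1576, 0.193]
tool_rot: [179.3, 0.2, 172.9]
force: [1.2, 15.8, 9.5]
grip_width: 0.0113
```

Emit:
{"fn": "send_rows", "kwargs": {
  "plan": [
    [0, 0, -7.5, -3.7, 0, 0, 0],
    [0, 0, -7.7, -3.3, 0, 0, 0],
    [0, 0, -7.9, -2.8, 0, 0, 0],
    [0, 0, -8.1, -2.3, 0, 0, 0],
    [0, 0, -8.2, -1.8, 0, 0, 0],
    [0, 0, -8.3, -1.3, 0, 0, 0],
    [0, 0, -6.3, -0.7, 0, 0, 0],
    [0, 0, -6.3, -0.4, 0, 0, 0],
    [0, 0, -6.3, -0.1, 0, 0, 0],
    [0, 0, -6.3, 0.2, 0, 0, 0],
    [0, 0, 0, 0, 0, 0, 0],
    [0, 0, 0, 0, 0, 0, 0]
  ]
}}

```text
time_s: 8.35
tool_pos: [0.4614, 0.0789, 0.2096]
tool_rot: [180.0, 0.1, 172.7]
force: [-6.5, 2.4, 20.1]
grip_width: 0.0112
```

Run:
```python
from plan import *
im=save("scene","s1.png"); im=im[150:350,150:410,::-1]; cv2.imwrite("pics/s1.png",cv2.resize(im,None,fx=3,fy=3))
```

```text
(no output)
```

View pics/s1.png

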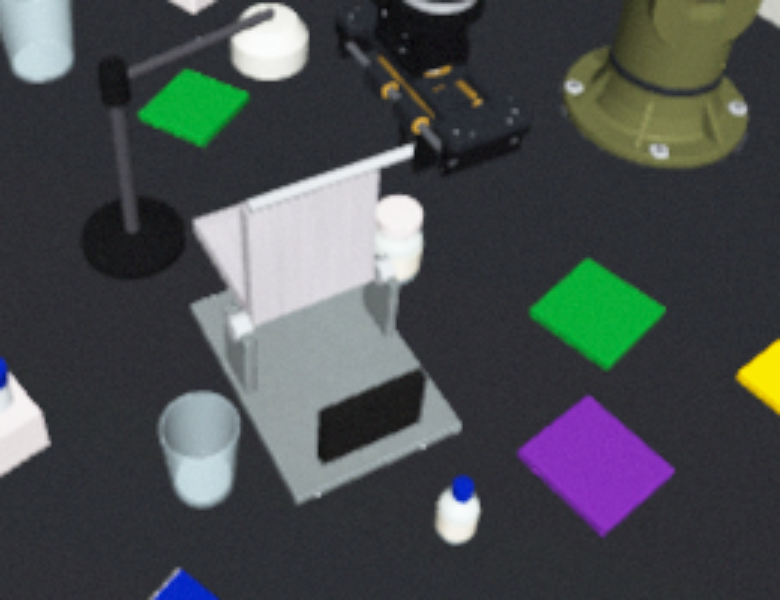

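The tray is just about upright and the glassware hasn't moved. I'll carry on slowly past upright, easing z by 2 mm.

Emit:
{"fn": "send_rows", "kwargs": {
  "plan": [
    [0, 0, -2.8, -0.8, 0, 0, 0],
    [0, 0, -2.8, -0.8, 0, 0, 0],
    [0, 0, -2.8, 0.3, 0, 0, 0],
    [0, 0, -2.8, 0.3, 0, 0, 0],
    [0, 0, -2.8, 0.4, 0, 0, 0],
    [0, 0, -2.8, 0.4, 0, 0, 0],
    [0, 0, -2.8, 0.5, 0, 0, 0],
    [0, 0, -2.7, 0.6, 0, 0, 0],
    [0, 0, -2.7, 0.6, 0, 0, 0],
    [0, 0, -2.7, 0.7, 0, 0, 0],
    [0, 0, -2.7, 0.7, 0, 0, 0],
    [0, 0, -2.7, 0.8, 0, 0, 0]
  ]
}}

```text
time_s: 9.6
tool_pos: [0.457, 0.045, 0.203]
tool_rot: [180.0, 0.0, 172.6]
force: [0.9, 2.5, 3.4]
grip_width: 0.0111
```

Emit:
{"fn": "send_rows", "kwargs": {
  "plan": [
    [0, 0, 0, 0, 0, 0, 0],
    [0, 0, 0, 0, 0, 0, 0],
    [0, 0, 0, 0, 0, 0, 0],
    [0, 0, 0, 0, 0, 0, 0],
    [0, 0, 0, 0, 0, 0, 0],
    [0, 0, 0, 0, 0, 0, 0],
    [0, 0, 0, 0, 0, 0, 0],
    [0, 0, 0, 0, 0, 0, 0]
  ]
}}

```text
time_s: 10.4
tool_pos: [0.4569, 0.0445, 0.2028]
tool_rot: [-180.0, -0.0, 172.6]
force: [-0.9, 1.0, 5.6]
grip_width: 0.011
```

Run:
```python
from plan import *
im=env.read_camera("top");
print([(round(r["confidence"],2),np.round(r["rect"])) for r in env.regions_of("top","plate_center")])
a=cv2.resize(im[120:230,160:310,::-1],None,fx=5,fy=5); cv2.imwrite("pics/t1.png",a)
```

```text
[(0.91, array([297., 181., 329., 216.])), (0.76, array([130., 264., 160., 287.])), (0.72, array([236., 165., 256., 186.])), (0.71, array([178., 233., 200., 261.])), (0.61, array([148., 203., 176., 227.]))]
```

View pics/t1.png

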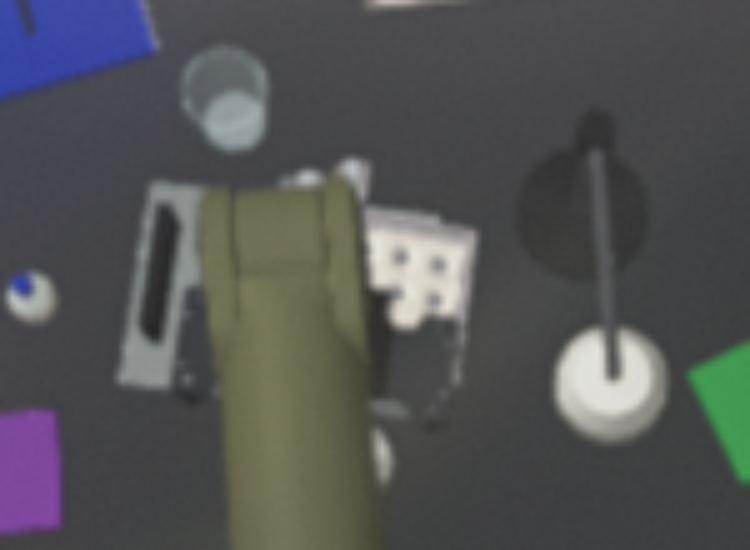

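The top view shows the wells facing up on the second leaf, with dark wells at (400,255) and (437,263). I'm bringing the tray back about 0.307 rad, which is +42 mm along tool y.

Emit:
{"fn": "send_rows", "kwargs": {
  "plan": [
    [0, 0, 2, -0.6, 0, 0, 0],
    [0, 0, 4, -1.1, 0, 0, 0],
    [0, 0, 4, -1, 0, 0, 0],
    [0, 0, 4, -0.9, 0, 0, 0],
    [0, 0, 4, -0.8, 0, 0, 0],
    [0, 0, 4, -0.6, 0, 0, 0],
    [0, 0, 4, -0.5, 0, 0, 0],
    [0, 0, 4, -0.4, 0, 0, 0],
    [0, 0, 4, -0.3, 0, 0, 0],
    [0, 0, 4, -0.2, 0, 0, 0],
    [0, 0, 3, -0.1, 0, 0, 0],
    [0, 0, 1.5, 0, 0, 0, 0]
  ]
}}

```text
time_s: 11.7
tool_pos: [0.462, 0.0814, 0.2093]
tool_rot: [-179.5, -0.0, 172.5]
force: [-2.2, -10.4, 9.4]
grip_width: 0.0111
```

Emit:
{"fn": "send_rows", "kwargs": {
  "plan": [
    [0, 0, 0, 0, 0, 0, 0],
    [0, 0, 0, 0, 0, 0, 0],
    [0, 0, 0, 0, 0, 0, 0],
    [0, 0, 0, 0, 0, 0, 0]
  ]
}}

```text
time_s: 12.1
tool_pos: [0.462, 0.0816, 0.2093]
tool_rot: [-179.5, -0.0, 172.5]
force: [-2.4, -9.7, 8.5]
grip_width: 0.0109
```

Emit:
{"fn": "send_rows", "kwargs": {
  "plan": [
    [0, 0, 2.5, 0, 0, 0, 0],
    [0, 0, 2.5, 0, 0, 0, 0],
    [0, 0, 0, 0, 0, 0, 0],
    [0, 0, 0, 0, 0, 0, 0]
  ]
}}

```text
time_s: 12.5
tool_pos: [0.4628, 0.0868, 0.2093]
tool_rot: [-179.5, -0.0, 172.5]
force: [-2.9, -9.2, 8.4]
grip_width: 0.0109
```

Emit:
{"fn": "send_rows", "kwargs": {
  "plan": [
    [60, 0, -3, 0, 0, 0, 0],
    [60, 0, 0, 0, 0, 0, 0],
    [60, 0, 0, 0, 0, 0, 0],
    [60, 0, 0, 0, 0, 0, 0],
    [60, 0, 0, -20, 0, 0, 0],
    [60, 0, 0, -35, 0, 0, 0],
    [60, 0, 0, -40, 0, 0, 0],
    [60, 0, 0, -40, 0, 0, 0]
  ]
}}

```text
time_s: 13.3
tool_pos: [0.4621, 0.0897, 0.3452]
tool_rot: [-180.0, -0.0, 172.7]
force: [1.0, 0.1, -0.1]
grip_width: 0.0583
```

Run:
```python
from plan import *
o=env.get_obs();print(o["tool_pos"],o["tool_rot"],o["force"],o["grip_width"])
rows([(.42,-.05,.36,140),(.45,-.30,.36,120)],87,45,.12)
```

```text
[0.46214843 0.08966083 0.34516227] [-1.79988576e+02 -4.19134974e-02  1.72727241e+02] [ 0.96756621  0.06464645 -0.05242534] 0.05826093302264879
[[87,4.8,-28.8,-3.0,0,0,0.1142],[87,1.5,-29.1,-3.0,0,0,0.1142],[87,-1.8,-29.1,-3.0,0,0,0.1142],[87,-5.1,-28.7,-3.0,0,0,0.1142],[87,-8.4,-28.0,-3.0,0,0,0.1142],[87,-30.6,-28.7,-0.0,0,0,0.0582],[87,-32.2,-26.9,-0.0,0,0,0.0582],[87,-33.7,-25.0,-0.0,0,0,0.0582],[87,-35.1,-23.0,-0.0,0,0,0.0582],[87,-36.4,-20.9,-0.0,0,0,0.0582],[87,-37.6,-18.7,-0.0,0,0,0.0582]]
```

Run:
```python
from plan import *
a=ray("top",160+596/5,120+150/5,.23);b=ray("top",160+613/5,120+372/5,.224);print(a,b,np.degrees(np.arctan2(*(b-a)[[1,0]])),np.linalg.norm(b-a))
rows([(.528,-.155,.34,183)],60,45,.12)
```

```text
[ 0.62242542 -0.15344735  0.23      ] [ 0.45896827 -0.16275043  0.224     ] -176.74255290062516 0.1638315756826481
[[60,-16.0,-39.1,0.9,0,0,-0.0299],[60,-14.9,-39.5,0.9,0,0,-0.0299],[60,-13.7,-39.9,0.9,0,0,-0.0299],[60,-12.5,-40.3,0.9,0,0,-0.0299],[60,-11.3,-40.7,0.9,0,0,-0.0299],[60,-10.1,-41.0,0.9,0,0,-0.0299]]
```

Emit:
{"fn": "send_rows", "kwargs": {
  "plan": [
    [60, -16, -39, 0, 0, 0, -0.03],
    [60, -15, -39.5, 0, 0, 0, -0.03],
    [60, -13.7, -40, 0, 0, 0, -0.03],
    [60, -12.5, -40.3, 0, 0, 0, -0.03],
    [60, -11.3, -40.7, 0, 0, 0, -0.03],
    [60, -10, -41, 0, 0, 0, -0.03],
    [60, 0, 0, 0, 0, 0, 0],
    [60, 0, 0, 0, 0, 0, 0]
  ]
}}

```text
time_s: 14.1
tool_pos: [0.5284, -0.1559, 0.3431]
tool_rot: [179.9, -0.1, -177.1]
force: [-0.4, 0.5, 0.3]
grip_width: 0.0598
```

Run:
```python
from plan import *
o=env.get_obs();print(o["time_s"],o["tool_pos"],o["tool_rot"],o["qpos"].round(1))
T=env.read_camera("top")
for r in env.regions_of("top","plate_center"):
    m=r["region"];ys,xs=np.nonzero(m);print(round(r["confidence"],2),np.round(r["rect"]),ray("top",xs.mean(),ys.mean(),.105).round(3))
W_=env.read_camera("wrist"); S=env.read_camera("scene")
a=cv2.resize(T[130:230,170:300],(400,308));b=cv2.resize(W_,(400,300));c=cv2.resize(S[150:320,160:385],(800,604))[:292]
c=cv2.resize(S[160:330,200:370],(300,300)); d=np.zeros((300,500,3),np.uint8)
cv2.imwrite("pics/m2.png",np.hstack([cv2.resize(T[130:230,170:270],(400,400)),cv2.resize(np.vstack([cv2.resize(W_,(400,300)),cv2.resize(S[160:330,200:370],(400,300))]),(400,600))[:400] if 0 else cv2.resize(S[170:290,210:330],(400,400))])[:,:,::-1])
cv2.imwrite("pics/w2.png",W_[:,:,::-1])
```

```text
14.1 [ 0.52844174 -0.155921    0.3431134 ] [ 1.79888665e+02 -7.24920058e-02 -1.77108717e+02] [ 42.7   6.4 -31.7  84.8   3.3  89.9 104. ]
0.92 [228. 166. 256. 194.] [ 0.554 -0.002  0.105]
0.92 [179. 230. 200. 260.] [0.292 0.185 0.105]
0.84 [131. 264. 156. 284.] [0.19  0.354 0.105]
0.7 [300. 186. 329. 215.] [ 0.461 -0.287  0.105]
0.61 [148. 201. 177. 228.] [0.41  0.299 0.105]
```

View pics/m2.png

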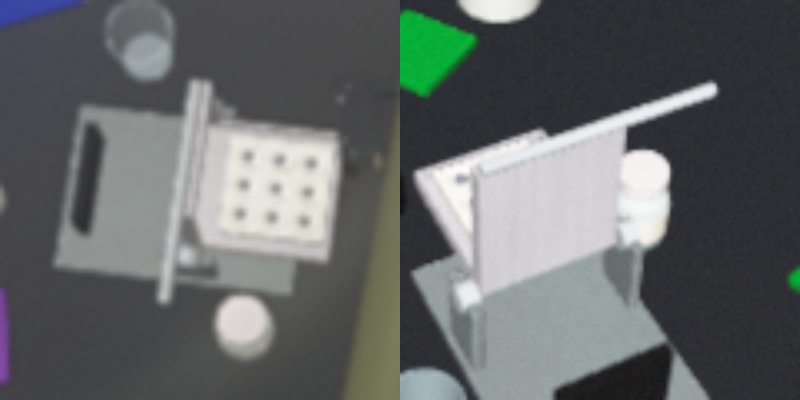

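View pics/w2.png

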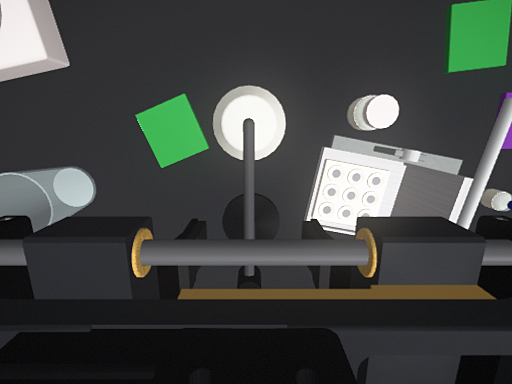

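The top and wrist views show the plate flat on the level leaf with its nine wells up (centre well at wrist (350,195)). The lamp rod runs vertically at wrist column 249, from the head at (249,120) to the post at (249,275), between the open fingers.

Run:
```python
from plan import *
h=ray("wrist",249,123,.228);p=ray("wrist",249,268,.24);pl=ray("wrist",350,194,.107)
print("head",h,"post",p,"plate",pl, "shade c",ray("wrist",249,122,.218))
piv=np.array([.638,-.152]);print(np.linalg.norm(h[:2]-piv), np.linalg.norm(pl[:2]-piv))
for c in (pl[:2],np.array([.554,-.002])): print(np.degrees(np.arctan2(*(c-piv)[::-1])))
```

```text
head [ 0.45987326 -0.16143291  0.228     ] post [ 0.60975519 -0.1537525   0.24      ] plate [ 0.55350697 -0.00761139  0.107     ] shade c [ 0.45883393 -0.16165863  0.218     ]
0.17837633396027563 0.1672935786171613
120.33523020817768
119.24882633654695
```

Emit:
{"fn": "send_rows", "kwargs": {
  "plan": [
    [50, 0, -2, 20, 0, 0, 0],
    [50, 0, 0, 35, 0, 0, 0],
    [50, 0, 0, 40, 0, 0, 0],
    [50, 0, 0, 30, 0, 0, 0],
    [50, 0, 0, 15, 0, 0, 0],
    [50, 0, 0, 0, 0, 0, 0]
  ]
}}

```text
time_s: 14.9
tool_pos: [0.5274, -0.1564, 0.2025]
tool_rot: [179.9, -0.2, -176.9]
force: [0.2, 0.3, 0.0]
grip_width: 0.0498
```

Emit:
{"fn": "send_rows", "kwargs": {
  "plan": [
    [0, 0, 0, 0, 0, 0, 0],
    [0, 0, 0, 0, 0, 0, 0],
    [0, 0, 0, 0, 0, 0, 0],
    [0, 0, 0, 0, 0, 0, 0],
    [0, 0, 0, 0, 0, 0, 0],
    [0, 0, 0, 0, 0, 0, 0]
  ],
  "grip_force": 6
}}

```text
time_s: 15.5
tool_pos: [0.5287, -0.1579, 0.2044]
tool_rot: [-180.0, 0.0, -177.0]
force: [-0.5, -0.8, 0.6]
grip_width: 0.0115
```

Gripped. Now I'll swing it.

Emit:
{"fn": "send_rows", "kwargs": {
  "plan": [
    [0, -0.1, 5.5, 0, 0, 0, 0.05],
    [0, -0.1, 5.5, 0, 0, 0, 0.05],
    [0, -0.1, 5.5, 0, 0, 0, 0.05],
    [0, -0.1, 5.5, 0, 0, 0, 0.05],
    [0, -0.1, 5.5, 0, 0, 0, 0.05],
    [0, -0.1, 5.5, 0, 0, 0, 0.05],
    [0, -0.1, 5.5, 0, 0, 0, 0.05],
    [0, -0.1, 5.5, 0, 0, 0, 0.05],
    [0, -0.1, 5.5, 0, 0, 0, 0.05],
    [0, -0.1, 5.5, 0, 0, 0, 0.05]
  ]
}}

```text
time_s: 16.5
tool_pos: [0.5397, -0.105, 0.2044]
tool_rot: [-180.0, 0.1, 154.2]
force: [1.3, -3.5, -0.5]
grip_width: 0.0116
```

Emit:
{"fn": "send_rows", "kwargs": {
  "plan": [
    [0, -0.1, 5.5, 0, 0, 0, 0.05],
    [0, -0.1, 5.5, 0, 0, 0, 0.05],
    [0, -0.1, 5.5, 0, 0, 0, 0.05],
    [0, -0.1, 5.5, 0, 0, 0, 0.05],
    [0, -0.1, 5.5, 0, 0, 0, 0.05],
    [0, -0.1, 5.5, 0, 0, 0, 0.05],
    [0, -0.1, 5.5, 0, 0, 0, 0.05],
    [0, -0.1, 5.5, 0, 0, 0, 0.05],
    [0, -0.1, 5.5, 0, 0, 0, 0.05],
    [0, -0.1, 4.5, 0, 0, 0, 0.04],
    [0, 0, 0, 0, 0, 0, 0],
    [0, 0, 0, 0, 0, 0, 0]
  ]
}}

```text
time_s: 17.7
tool_pos: [0.5738, -0.0636, 0.2044]
tool_rot: [179.9, 0.1, 126.3]
force: [3.7, -3.2, 0.1]
grip_width: 0.0118
```

Emit:
{"fn": "send_rows", "kwargs": {
  "plan": [
    [0, -0.1, 4.5, 0, 0, 0, 0.04],
    [0, -0.1, 4.5, 0, 0, 0, 0.04],
    [0, 0, 3, 0, 0, 0, 0.025],
    [0, 0, 0, 0, 0, 0, 0],
    [0, 0, 0, 0, 0, 0, 0],
    [0, 0, 0, 0, 0, 0, 0]
  ]
}}

```text
time_s: 18.3
tool_pos: [0.5835, -0.0573, 0.2044]
tool_rot: [179.9, 0.1, 120.2]
force: [3.3, -5.0, 1.4]
grip_width: 0.0116
```

Emit:
{"fn": "send_rows", "kwargs": {
  "plan": [
    [45, 0, -2, 0, 0, 0, 0],
    [45, 0, 0, 0, 0, 0, 0],
    [45, 0, 0, 0, 0, 0, 0],
    [45, 0, 0, 0, 0, 0, 0],
    [45, 0, 0, -15, 0, 0, 0],
    [45, 0, 0, -30, 0, 0, 0],
    [45, 0, 0, -40, 0, 0, 0],
    [45, 0, 0, -40, 0, 0, 0]
  ]
}}

```text
time_s: 19.1
tool_pos: [0.5807, -0.0568, 0.3314]
tool_rot: [180.0, -0.0, 120.3]
force: [0.5, -0.4, 0.8]
grip_width: 0.0449
```

Run:
```python
from plan import *
o=env.get_obs();print(o["time_s"],o["tool_pos"],o["tool_rot"],o["force"])
rows([(.56,-.33,.36,115)],45,45,.12)
```

```text
19.1 [ 0.58074981 -0.05675918  0.33136731] [ 1.79996430e+02 -3.74718255e-03  1.20276988e+02] [ 0.52933611 -0.35010445  0.82007927]
[[45,-32.2,-22.2,-4.1,0,0,0.0132],[45,-32.5,-21.8,-4.1,0,0,0.0132],[45,-32.8,-21.4,-4.1,0,0,0.0132],[45,-33.1,-21.0,-4.1,0,0,0.0132],[45,-33.3,-20.5,-4.1,0,0,0.0132],[45,-33.6,-20.1,-4.1,0,0,0.0132],[45,-33.9,-19.6,-4.1,0,0,0.0132]]
```

Emit:
{"fn": "send_rows", "kwargs": {
  "plan": [
    [45, -32, -22, -4, 0, 0, 0],
    [45, -32, -22, -4, 0, 0, 0],
    [45, -32.5, -21.5, -4, 0, 0, 0],
    [45, -33, -21, -4, 0, 0, 0],
    [45, -33, -21, -4, 0, 0, 0],
    [45, -33, -20.5, -4, 0, 0, 0],
    [45, -33, -20, -4, 0, 0, 0],
    [45, 0, 0, 0, 0, 0, 0]
  ]
}}

```text
time_s: 19.9
tool_pos: [0.5661, -0.3367, 0.3574]
tool_rot: [-179.8, 0.1, 119.7]
force: [-0.6, -0.2, -0.1]
grip_width: 0.0449
```

Run:
```python
from plan import *
T=env.read_camera("top");S=env.read_camera("scene")
cv2.imwrite("pics/f.png",np.hstack([cv2.resize(T[130:230,170:270],(400,400)),cv2.resize(S[150:290,190:330],(400,400))])[:,:,::-1])
```

```text
(no output)
```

View pics/f.png

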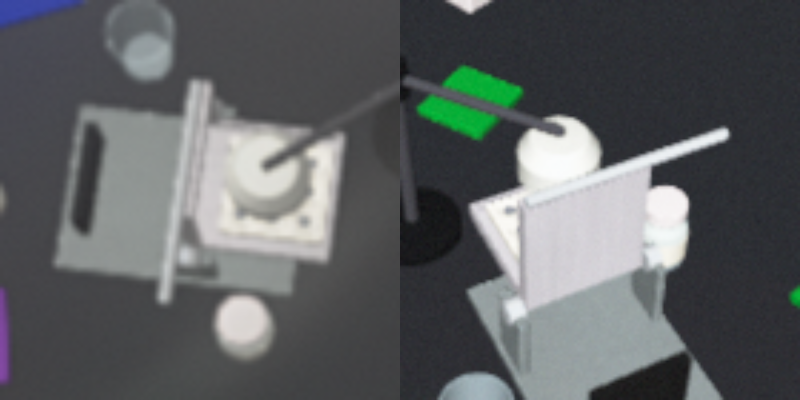

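Run:
```python
from plan import *
h=ray("top",170+268/4,130+170/4,.212);print("head",h,np.linalg.norm(h[:2]-[.554,-.005]))
t=ray("top",170+164/4,130+300/4,.228);print("rod tip",t,"start tip .443,.228 shift along y:",(t[:2]-[.443,.228])@[.12,.993])
```

```text
head [5.44009440e-01 3.81451688e-04 2.12000000e-01] 0.011347745171362887
rod tip [0.42180667 0.09192939 0.228     ] start tip .443,.228 shift along y: -0.13766131347725227
```

The head is about 11 mm from the plate's centre. The rod has shifted 138 mm against the ideal 140, so the tray is level within about 1°. Handing in.

```bash
python3 -c "
from cell import env
print(env.sign_off())"
```

```text
the job is handed in; nothing more can be done
None
```

The job is done and handed in at about 20 s of the 61 s allowed; the hand-in reports no verdict.

- **Plate:** I tipped the tray by its rod handle to about 1.88 rad, and the plate fell over onto the second leaf. The next picture showed its nine wells facing up. Its centre was about 10–17 mm from the leaf's centre, and the limit is 40 mm.
- **Tray:** I brought it back to about 1.57 rad. The arm's reading at release gave 1.568 rad. The camera put the rod's shift at 138 mm against the ideal 140 mm, so the leaf is level within about 1°.
- **Lamp:** I gripped the lamp's arm from above and swung the head over the plate. It measured about 11 mm from the plate's centre seen from above, and the limit is 40 mm.
- **Surroundings:** In the last pictures the jar and beaker stand where they were. The vial and big beaker were not in those close crops, but the arm stayed clear of them. The gripper ended clear of everything.

**Disagreement:** My first fit took the stand's base plate as centred on the axle and put the tray about 16 mm off. The overlay on the pictures showed this, and I refitted on the tray itself before moving. Later estimates of the axle still differed by about 4 mm, so I took the angle at release from the arm's travel since it gripped the rod.

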